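# Lift a coated plaster blank with the tongs

### The job

Both plaster blanks on the little stands are freshly coated and must not be touched by hand. Take the tongs from their wooden rest, close their jaws on the narrow blank, lift it off its stand and finish holding it in the tongs, still and in the air over the middle of the mixing bowl, with the blank at least 6 cm above the rim and the tongs clear of the bowl. Do not put anything down, do not let the narrow blank fall on the bench, and leave the square blank, the bowl and the other things where they are.

Things in the scene. Friction and masses are not known exactly. Their poses are not given: they have to be found in the camera images.
- tongs_grip (a point): Spring tongs with rubber grips, about 205 mm long, lying flat: they close in the horizontal plane. Point midway between the grips, half-way up, while fully open as at the start (fixed to left arm). x runs along the tongs to the jaws, z up. Pivot 85 mm behind. Grips 56 mm long, 22 high; outside to outside 61 mm fully open (middle), 53 with jaws 58 apart, 40 when closed on 30 mm. 0.12 to 0.19 kg
- tongs_jaws (a point): Midway between the tongs' jaws while fully open (fixed to left arm), half-way up, 97.5 mm ahead of the grips. Each jaw is a flat rubber-faced plate 35 mm long, 24 high, 4 thick; fully open they stand 76 mm apart inside. The arms are 18 mm high. Balance point of the tongs: at the middle of the grips, within 5 mm
- tongs_arm (a joint): How far the tongs are squeezed (rad): 0 fully open, 0.1 with the jaws 58 mm apart, 0.26 closed on a 30 mm wide piece, 0.42 on nothing. A spring opens them: at the grips it takes about 7 N at first, 9 N at 0.1 and 13 N at 0.26 rad; they stay closed only while squeezed, and at 0.1 rad the spring alone keeps them firm between the fingers
- tong_rest: Low wooden rest, fixed: board 200 x 90 x 10 mm, on it a rear post (34 mm wide, 78 mm behind the middle) and a front bar (106 mm wide, ends turned up to 50 mm high, 52 mm ahead of the middle), both 14 mm thick, tops 45 mm up; between them, under the grips, open space down to the board. Origin under its middle, x along the tongs
- narrow_blank_centre (a point): centre of the narrow plaster blank, the one to be lifted: 30 mm in x, 60 mm in y, 14 mm high, edges rounded and sides slightly tapered, 0.05 to 0.1 kg; it lies flat on its stand with its length along the stand's bar
- square_blank_centre (a point): centre of the square plaster blank (48 x 48 x 20 mm) on the other stand; to be left alone
- stand_a: dark steel stand of the narrow blank, fixed: round foot of 70 mm diameter, thin stem of 12 mm diameter, on top a bar 12 mm in x, 40 mm in y, 9 mm high, its upper face 60 mm above the origin, which is under its middle
- stand_b: stand of the square blank, just like the other one
- bowl: pinkish round mixing bowl, 203 mm across the rim, 82 mm high, loose; origin under its middle
- tape: roll of masking tape lying flat, about 105 mm across, 25 mm high, bystander
- cup: small cup, 79 mm across, 63 mm high, bystander
- rib: wooden kidney-shaped rib lying flat, 52 x 100 x 9 mm, bystander

How it is judged:
By the outcome, as a careful person would: the job done as asked, in the order asked, and still so for the second after the job is handed in, while the arm keeps its last pose, push and grip.
It also fails if it takes over 48 s, if anything falls off the work surface, if the arm or the gripper's body presses on something with over 40 N, if the wrist force passes 120 N, or if a joint passes its speed limit or range.

### The arm

A 6-joint arm with a two-finger parallel gripper is mounted at the origin on a cart in front of the work surface, level with it; the furniture and walls round the work are solid. World frame = base frame: x ahead of the robot, y to its left, z up, the work surface at z = 0. Lengths are in mm, angles in rad, forces in N, time in s.
With the tool pointing down it reaches from about 350 to 875 mm from the base axis. Payload 4.2 kg.
Tool frame: the origin (TCP) lies midway between the tips of the shut fingers; the grasp point (between the pads) lies 19 mm behind it (arm.tcp_to_grasp is the distance from the TCP to the grasp point, in mm); z points along the fingers, y is the line along which they close (so a half turn about z gives the same grasp; the last joint's range is limited). The gripper opens to 85 mm and grips with 20 to 120 N. Pads are 22 mm wide; open, the fingers measure 114 mm over their backs; the gripper's body (76 mm by 85 mm) begins 54 mm behind the grasp point. The pads swing forward as they close: fully open they stand 13 mm farther back than shut.
Start: joints at [1.531, 0.385, 0.008, 0, -1.194, -0.259], TCP at [183.951, 597.295, 231.312] pointing down, gripper open.
Joint ranges: [-3.14, 3.14], [-1.21, 2.06], [-1.07, 1.41], [-3.16, 2.05], [-2.99, -0.16], [-3.1, 3.1]. Speed limits (rad/s): [2.79, 2.79, 3.14, 3.14, 3.14, 3.14].

### API

Orientations are given as a unit quaternion [x, y, z, w].
In Python, from bench import arm gives the robot as it stands.
- The arm moves only by the tool arm_command, never from a script. Its argument "rows" is a list of rows, each a list of 2 entries, a list of its own where there are three numbers: the shift along the tool's x, y, z as a fraction of full scale, then the turn, a rotation vector about the tool's x, y, z as a fraction of full scale. In form: [[[x, y, z], [wx, wy, wz]], ...]. A call has 1 to 5 rows; each row is the pose to reach, as a shift and turn from the pose commanded when the call began, along the tool's axes at that moment, turning the shorter way round; what a row does not reach only later rows make up. Full scale, the value 1, is 0.25 m for a shift and 180 degrees for a turn. A row lasts 1/10 s, in which the tool goes at most 50 mm and 8.59 degrees, less where a joint would pass 70% of its speed; a pose out of reach is approached as far as the arm can. A call with a number of a shift or a turn outside -1 to 1 is refused whole. A call with a gripper value outside its range is refused whole. "grip" is the opening, from 0 (shut) to 1 (fully open), set as the call begins (left out, the last holds). The fingers move at their own pace and stop on an object; the grip force is fixed at half the most. Time passes only in rows, so rows that repeat a pose let the fingers close. It gives the time, the measured TCP pose, the force, the opening and the grip force at its end, in the units of the state.
- arm.read_state(): the state, without advancing time (a new reading comes with each control period).
- arm.get_image(name): name is "scene" or "top"; returns (picture, depth): 480x640x3 uint8, blue, green, red; 480x640 float32, mm along the optical axis (not along the pixel's ray), 0 where there is no reading.
- arm.camera_info(name): a dict with "fx", "fy", "cx", "cy" (pixels), "extrinsics" (4x4, takes a point from camera to world coordinates). Camera axes: x right, y down, z forward; pixel columns grow to the right and rows downward; lengths in mm; the calibration is good to about 2 mm. A picture is of the moment at which its call begins. camera_info takes no time and is no camera call.
- arm.job_done(): hands the job in; it is judged then, once.
Trained networks look in the newest picture that a camera, given by its name, has taken for a name from the list of things; names that differ only in an ending like _2 or _b are one class to them, and where a whole thing is asked for, a point or a joint stands for the part that bears it (a point fixed in the world has none). Each returns a list of dicts, best first, with "score" (0 to 1); they miss things now and then, are a little off and sometimes report something else, mostly with a low value. They report only what shows in the picture. A call takes as long as a camera call.
- arm.spot_in(camera, query): "position" ([column, row] in pixels, amid what is visible of it).
The state is a dict: "clock": time; "joints": joint angles; "joint_vel": joint speeds; "joint_efforts": joint torques, N m; "position": TCP position; "ee_rot": TCP orientation; "contact_force": force on the tool from outside, world axes, zero at the start; "wrist_torque": the same for the moment, N m; "gripper_width": finger opening in mm; "grasp_force": force on a finger pad.
Only numpy, scipy, OpenCV 4.12 (cv2) and the standard library are available. Lean on these libraries where they do the work, as an engineer would, in place of code of your own. Each camera call takes 0.05 s, during which the arm holds its last target. There are 200 camera calls.

## Working session

There is one attempt and no reset: what is moved stays moved. The work goes in short steps, Python scripts to look and compute and a tool call to move; the robot and the scene stay as the last step left them, time stands still between calls to the robot, and variables do not carry over. Pictures are saved under pics/ and viewed, at most 10 in all, crops included, and the job is handed in when it is done.

Besides the shell and the picture viewer there is one more tool, called after ">>>" by a JSON object that holds its "fn" and its "kwargs", one argument or row to a line. arm_command: Moves the arm, as the interface text tells. Shift numbers are shares of 0.25 m and turn numbers shares of 180 degrees, none past 1 either way. Its arguments: {"type":"object","properties":{"rows":{"type":"array","items":{"type":"array"}},"grip":{"type":"number"}},"required":["rows"]}

```bash
mkdir -p pics; cat > h.py <<'E'
import numpy as np, cv2
from bench import arm
from scipy.spatial.transform import Rotation as R
def cloud(name):
    im,d=arm.get_image(name); c=arm.camera_info(name); E=np.array(c["extrinsics"])
    v,u=np.mgrid[0:480,0:640]
    P=np.stack([(u-c["cx"])/c["fx"]*d,(v-c["cy"])/c["fy"]*d,d],-1)@E[:3,:3].T+E[:3,3]
    P[d==0]=np.nan
    return im,d,P
E
python3 - <<'E'
from h import *
s=arm.read_state();print(s)
for n in("scene","top"):
    im,d,P=cloud(n);cv2.imwrite(f"pics/{n}0.png",im);np.save(n+"0.npy",P)
    print(n,np.array(arm.camera_info(n)["extrinsics"]).round(2).tolist(),arm.camera_info(n)["fx"])
    for q in ["tongs_grip","tongs_jaws","tong_rest","narrow_blank_centre","square_blank_centre","stand_a","bowl","tape","cup","rib"]:
        for r in arm.spot_in(n,q)[:2]:
            u,v=np.array(r["position"]).round().astype(int); print(q,round(r["score"],2),u,v,P[v,u].round(0))
E
```

```text
{'clock': 0.0, 'joints': array([ 1.53060463e+00,  3.85556315e-01,  6.62511308e-03, -5.22182175e-04,
       -1.19396699e+00, -2.58586200e-01]), 'joint_vel': array([-0.00056099, -0.00019727, -0.00027163, -0.00053923,  0.00063866,
       -0.00079676]), 'joint_efforts': array([-2.42169881e-04, -3.92290986e+01,  1.88402635e+01,  4.18642849e+00,
       -4.65029996e-03, -2.88558489e-06]), 'position': array([183.78231834, 596.76313612, 230.21799225]), 'ee_rot': array([ 9.88847291e-01, -1.48929086e-01, -1.26694335e-04,  1.07112012e-03]), 'contact_force': array([-0.78662693,  1.05229582,  0.25560609]), 'wrist_torque': array([-0.00318716, -0.03047659, -0.02234663]), 'grasp_force': 0.0, 'gripper_width': 85.37172177766016}
scene [[0.53, -0.65, 0.55, -232.6], [-0.85, -0.4, 0.35, -530.69], [-0.01, -0.65, -0.76, 1159.74], [0.0, 0.0, 0.0, 1.0]] 618.1547102864469
tongs_grip 0.62 424 331 [ 435. -351.   65.]
tongs_jaws 0.67 423 327 [ 473. -337.   16.]
narrow_blank_centre 0.73 352 215 [627. -69.  72.]
narrow_blank_centre 0.3 352 230 [630. -70.  15.]
square_blank_centre 0.7 267 186 [596. 153.  78.]
stand_
[... 214 characters left out ...]
top [[-0.02, -1.0, 0.08, 451.89], [-1.0, 0.03, 0.01, -23.58], [-0.01, -0.08, -1.0, 1571.23], [0.0, 0.0, 0.0, 1.0]] 583.4523058593326
tongs_grip 0.7 440 280 [ 463. -300.   58.]
tongs_jaws 0.87 442 281 [ 460. -305.   60.]
tongs_jaws 0.52 463 283 [ 454. -358.   64.]
tong_rest 0.67 446 283 [ 455. -325.   10.]
tong_rest 0.32 341 222 [625. -50.  15.]
narrow_blank_centre 0.62 349 213 [642. -70.  69.]
square_blank_centre 0.78 262 233 [594. 156.  77.]
stand_a 0.71 271 240 [582. 140.   5.]
stand_a 0.62 343 224 [620. -55.   7.]
bowl 0.87 179 242 [582. 387.  12.]
tape 0.92 251 328 [348. 196.  16.]
cup 0.84 404 182 [ 730. -223.    7.]
cup 0.57 346 214 [639. -62.  71.]
rib 0.94 461 196 [ 688. -375.    6.]
```

```bash
python3 - <<'E'
import cv2,numpy as np
t=cv2.imread("pics/top0.png"); s=cv2.imread("pics/scene0.png")
a=cv2.resize(t[180:340,310:510],(800,600),interpolation=cv2.INTER_CUBIC) if 0 else cv2.resize(t[180:330,310:510],(800,600),interpolation=cv2.INTER_CUBIC)
cv2.imwrite("pics/topc.png",a)
E
```

```text
(no output)
```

View pics/topc.png

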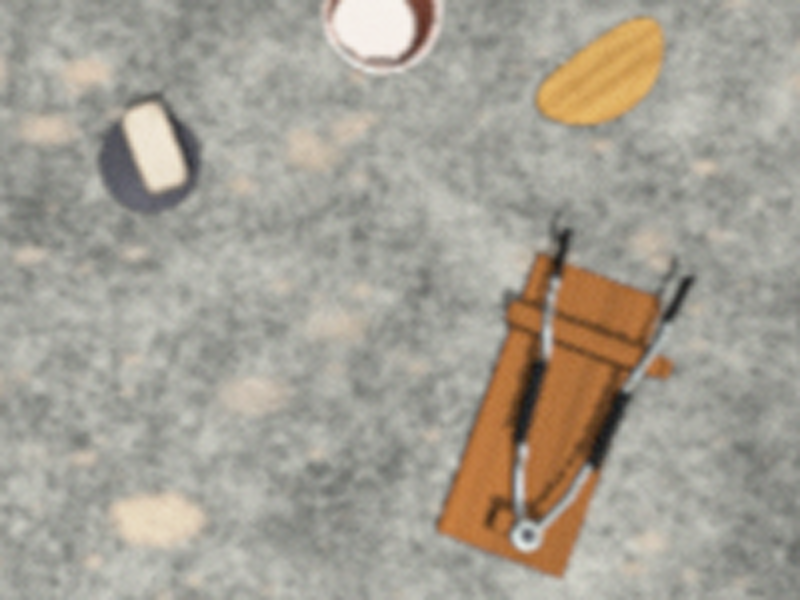

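View pics/scene0.png

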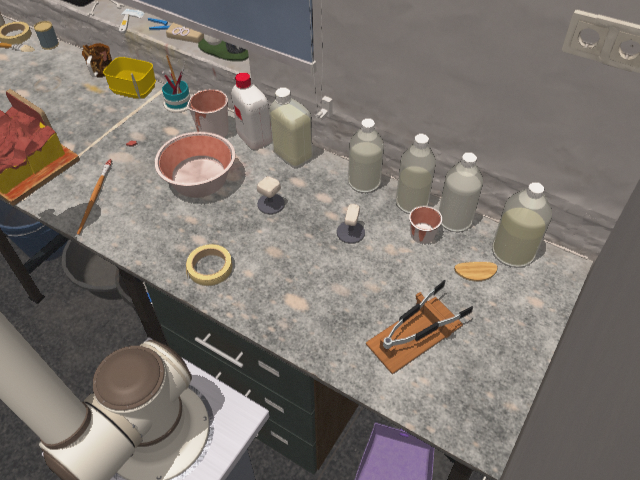

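The top crop shows the tongs on the rest: pivot at crop (527,536), jaws at (563,240) and (683,290), grips around (532,400) and (610,430). The narrow blank lies at crop (155,147) with its length tilted. The scene view shows the bowl at (195,162), with bottles standing behind it.

```bash
cat >> h.py <<'E'
def ray(name,u,v,z):
    c=arm.camera_info(name);E=np.array(c["extrinsics"])
    r=E[:3,:3]@np.array([(u-c["cx"])/c["fx"],(v-c["cy"])/c["fy"],1]);o=E[:3,3]
    return o+r*(z-o[2])/r[2]
E
python3 - <<'E'
from h import *
T=np.load("top0.npy");S=np.load("scene0.npy")
f=lambda u,v,z:ray("top",310+(u+.5)/4-.5,180+(v+.5)/4-.5,z)[:2].round(1)
print("pivot",f(527,536,63)); j1,j2=f(563,240,66),f(683,290,66);print("jaws",j1,j2,(j1+j2)/2)
g1,g2=f(532,400,65),f(610,432,65);print("grips",g1,g2,(g1+g2)/2)
d=(j1+j2)/2-f(527,536,63);print("yaw",np.degrees(np.arctan2(d[1],d[0])),np.hypot(*d))
for n,P in(("top",T),("scene",S)):
    for nm,c,zz in(("blank",(635,-68),(68,80)),("rest",(445,-320),(6,14)),("tongs",(460,-325),(50,80))):
        r=50 if nm=="blank" else 150
        m=(np.hypot(P[...,0]-c[0],P[...,1]-c[1])<r)&(P[...,2]>zz[0])&(P[...,2]<zz[1])
        Q=P[m];b=cv2.minAreaRect(Q[:,:2].astype(np.float32));print(n,nm,len(Q),b,np.median(Q[:,2]))
    m=(np.hypot(P[...,0]-600,P[...,1]-400)<130)&(P[...,2]>75)&(P[...,2]<90);print(n,"bowl",cv2.minEnclosingCircle(P[m][:,:2].astype(np.float32)),P[m][:,:2].mean(0))
E
```

```text
pivot [ 376.8 -299.5]
jaws [ 566.  -329.6] [ 531.8 -405.3] [ 548.9  -367.45]
grips [ 463.5 -305.7] [ 441.8 -354.8] [ 452.65 -330.25]
yaw -21.545523774107036 185.0286802093124
top blank 221 ((631.4107055664062, -66.10652160644531), (57.341697692871094, 28.242570877075195), 19.107229232788086) 73.55922969736389
top rest 1716 ((443.7763671875, -322.50201416015625), (288.57275390625, 294.4956359863281), 38.27435302734375) 9.425717275038437
top tongs 483 ((473.6143493652344, -326.578857421875), (108.5041732788086, 207.72848510742188), 53.970645904541016) 62.31224548890532
top bowl ((603.8519287109375, 386.32733154296875), 128.13540649414062) [591.27384334 385.221361  ]
scene blank 211 ((632.0741577148438, -66.39576721191406), (59.88865661621094, 28.30071449279785), 19.455476760864258) 73.2888556697344
scene rest 2024 ((440.6609802246094, -317.1247253417969), (225.8999481201172, 240.34140014648438), 85.39627075195312) 9.65637998400905
scene tongs 813 ((465.896240234375, -339.3824462890625), (109.43521118164062, 210.12045288085938), 77.28854370117188) 61.06154359955963
scene bowl ((600.8816528320312, 397.23516845703125), 129.58856201171875) [601.09494125 391.86032297]
```

>>> {"fn": "arm_command", "kwargs": {
  "rows": [
    [[0.13,0.14,0],[0,0,0]],
    [[0.27,0.28,0],[0,0,0]],
    [[0.4,0.42,0],[0,0,0]],
    [[0.54,0.56,0],[0,0,0]],
    [[0.67,0.69,0],[0,0,0]]
  ],
  "grip": 1
}}

```text
clock: 1.6
position: [293.8, 381.1, 231.6]
ee_rot: [0.989, -0.149, 0.0, -0.0]
contact_force: [1.9, 0.2, -0.2]
gripper_width: 85.1
grasp_force: 0.0
```

>>> {"fn": "arm_command", "kwargs": {
  "rows": [
    [[0.12,0.15,0],[0,0,0]],
    [[0.25,0.31,0],[0,0,0]],
    [[0.37,0.46,0],[0,0,0]],
    [[0.49,0.62,0],[0,0,0]],
    [[0.615,0.774,0],[0,0,0]]
  ]
}}

```text
clock: 2.1
position: [383.4, 151.0, 231.8]
ee_rot: [0.989, -0.148, 0.0, -0.001]
contact_force: [0.7, 0.4, -0.5]
gripper_width: 85.3
grasp_force: 0.0
```

>>> {"fn": "arm_command", "kwargs": {
  "rows": [
    [[0.07,0.18,0],[0,0,0]],
    [[0.15,0.36,0],[0,0,0]],
    [[0.22,0.55,0],[0,0,0]],
    [[0.29,0.73,0],[0,0,0]],
    [[0.365,0.913,0],[0,0,0]]
  ]
}}

```text
clock: 2.6
position: [403.0, -94.0, 232.0]
ee_rot: [0.989, -0.149, 0.001, -0.0]
contact_force: [0.7, 0.3, 0.6]
gripper_width: 85.5
grasp_force: 0.0
```

>>> {"fn": "arm_command", "kwargs": {
  "rows": [
    [[0.12,0.21,0],[0,0,0.0244]],
    [[0.24,0.43,0],[0,0,0.0244]],
    [[0.36,0.64,0],[0,0,0.0244]],
    [[0.477,0.85,0],[0,0,0.0244]],
    [[0.477,0.85,0],[0,0,0.0244]]
  ]
}}

```text
clock: 3.1
position: [454.7, -332.9, 231.3]
ee_rot: [0.982, -0.187, 0.0, 0.0]
contact_force: [0.7, 0.1, 0.4]
gripper_width: 85.4
grasp_force: 0.0
```

```bash
python3 - <<'E'
from h import *
s=arm.read_state();print(s["clock"],s["position"],R.from_quat(s["ee_rot"]).as_matrix().round(3).tolist(),s["joints"])
im,d,P=cloud("scene");cv2.imwrite("pics/s1.png",cv2.resize(im[240:420,320:560],(800,600)))
im,d,T=cloud("top")
from scipy.optimize import least_squares
for n,A in(("scene",P),("top",T)):
    m=(np.hypot(A[...,0]-600,A[...,1]-392)<120)&(np.hypot(A[...,0]-600,A[...,1]-392)>75)&(A[...,2]>76)&(A[...,2]<90);Q=A[m][:,:2]
    r=least_squares(lambda p:np.hypot(*(Q-p[:2]).T)-p[2],[600,392,98],loss="soft_l1");print(n,r.x,len(Q))
E
```

```text
3.1 [ 454.74808818 -332.88784683  231.29703368] [[0.93, -0.368, 0.0], [-0.368, -0.93, -0.0], [0.0, 0.0, -1.0]] [-3.44308931e-01  2.80307641e-01 -1.46165906e-01  1.91149856e-04
 -1.14394963e+00  1.53854735e+00]
scene [583.3430275  373.67814965  99.0652217 ] 148
top [581.90936896 370.48219295  96.62242865] 442
```

View pics/s1.png

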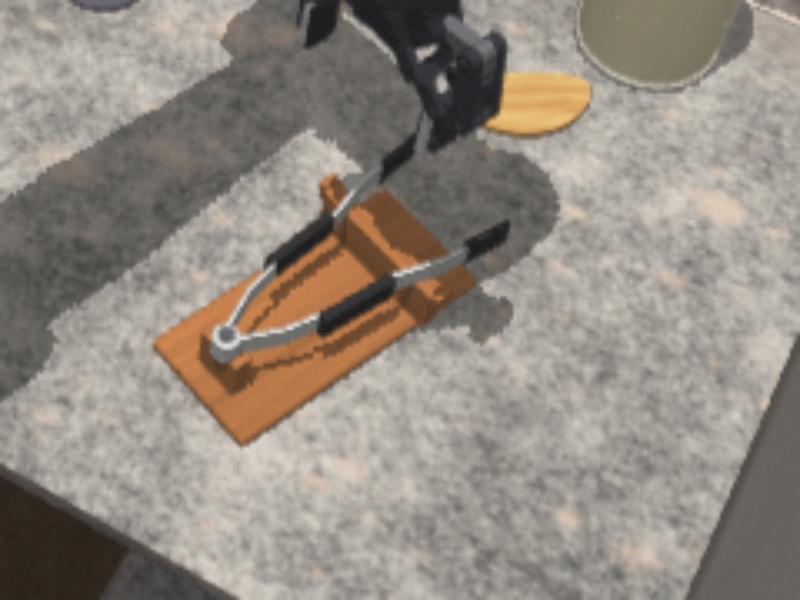

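The scene crop shows the tongs unobstructed at the pivot (227,336), the left grip near (300,242) and the right grip near (356,300). I'll check the grip midpoint from this view.

```bash
python3 - <<'E'
from h import *
f=lambda u,v,z:ray("scene",320+(u+.5)*.3-.5,240+(v+.5)*.3-.5,z)[:2].round(1)
print("pivot",f(227,334,63),"L",f(300,242,65),"R",f(356,300,65),(f(300,242,65)+f(356,300,65))/2)
im,d,P=cloud("top"); 
r0=np.array([455.5,-331]);a=np.radians(-21.5);ax=np.array([np.cos(a),np.sin(a)]);ay=np.array([-ax[1],ax[0]])
for n,P in(("t",np.load("top0.npy")),("s",np.load("scene0.npy"))):
    L=P[...,:2]-r0;x=L@ax;y=L@ay
    m=(P[...,2]>55)&(P[...,2]<75)&(abs(y)<60)
    for lo,hi in((-20,0),(0,20),(80,112)):
        k=m&(x>lo)&(x<hi);print(n,lo,np.percentile(y[k&(y>0)],[2,50,98]).round(1),np.percentile(y[k&(y<0)],[2,50,98]).round(1))
    k=m&(x<-60);print("xmin",np.nanmin(x[k]),"y",np.median(y[k]));print("xmax",np.nanmax(x[m]))
from scipy.optimize import least_squares
for A in(np.load("top0.npy"),np.load("scene0.npy")):
    c=np.array([590,385.,100])
    for i in range(8):
        rr=np.hypot(A[...,0]-c[0],A[...,1]-c[1]);Q=A[(rr<c[2]+15)&(rr>c[2]-18)&(A[...,2]>72)&(A[...,2]<90)][:,:2]
        c=least_squares(lambda p:np.hypot(*(Q-p[:2]).T)-p[2],c,loss="soft_l1").x
    print("bowl",c,len(Q))
E
```

```text
pivot [ 379.3 -297.6] L [ 460.5 -305.8] R [ 440.9 -354. ] [ 450.7 -329.9]
t -20 [22.7 27.4 31.8] [-29.3 -24.4 -20.9]
t 0 [23.9 28.8 32.5] [-31.9 -27.1 -22.5]
t 80 [36.7 40.2 42.4] [-44.1 -40.8 -37. ]
xmin -94.08259769337319 y 2.1047530419186873
xmax 460.6468941397291
s -20 [22.1 24.7 29.9] [-30.4 -27.3 -21.5]
s 0 [22.8 26.8 33. ] [-31.6 -28.1 -23. ]
s 80 [35.8 38.9 43.1] [-44.7 -41.8 -37.3]
xmin -93.97248703730173 y -0.7796852635214406
xmax 466.52226288806065
bowl [580.12943214 368.31009522  95.5125805 ] 1065
bowl [579.27971972 367.79857602  95.7760444 ] 873
```

>>> {"fn": "arm_command", "kwargs": {
  "rows": [
    [[0,-0.008,0.15],[0,0,0]],
    [[0,-0.008,0.3],[0,0,0]],
    [[0,-0.008,0.45],[0,0,0]],
    [[0,-0.008,0.56],[0,0,0]],
    [[0,-0.008,0.6],[0,0,0]]
  ]
}}

```text
clock: 3.75
position: [453.5, -326.5, 78.8]
ee_rot: [0.983, -0.186, -0.003, -0.001]
contact_force: [0.6, 0.3, -0.1]
gripper_width: 85.6
grasp_force: 0.0
```

>>> {"fn": "arm_command", "kwargs": {
  "rows": [
    [[0,0,0.04],[0,0,0]],
    [[0,0,0.08],[0,0,0]],
    [[0,0,0.12],[0,0,0]],
    [[0,0,0.16],[0,0,0]],
    [[0,0,0.204],[0,0,0]]
  ]
}}

```text
clock: 4.25
position: [455.8, -328.6, 30.1]
ee_rot: [0.982, -0.187, 0.001, 0.0]
contact_force: [0.2, 0.3, -0.6]
gripper_width: 85.4
grasp_force: 0.0
```

>>> {"fn": "arm_command", "kwargs": {
  "rows": [
    [[0,0,0],[0,0,0]],
    [[0,0,0],[0,0,0]],
    [[0,0,0],[0,0,0]],
    [[0,0,0],[0,0,0]],
    [[0,0,0],[0,0,0]]
  ],
  "grip": 0.62
}}

```text
clock: 4.75
position: [456.7, -329.4, 32.1]
ee_rot: [0.983, -0.186, 0.002, 0.001]
contact_force: [-0.5, -1.7, 5.4]
gripper_width: 53.0
grasp_force: 10.4
```

```bash
python3 - <<'E'
from h import *
s=arm.read_state();print(s["clock"],s["position"],s["gripper_width"],s["grasp_force"],s["contact_force"],s["wrist_torque"])
im,d,P=cloud("scene");cv2.imwrite("pics/s2.png",cv2.resize(im[200:380,320:560],(800,600)))
E
```

```text
4.75 [ 456.6906942  -329.37246091   32.12758176] 53.0036306862617 10.415137857198715 [-0.45723802 -1.68832249  5.3760148 ] [-0.33877616  0.2748133   0.00948674]
```

View pics/s2.png

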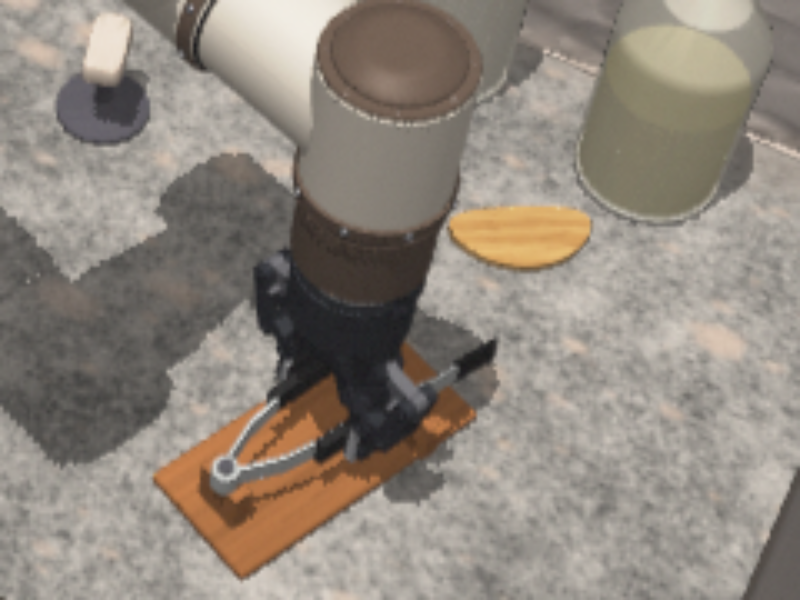

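The scene crop shows the fingers around both grips (about (300,380) and (380,420)), with the tongs still level on the rest. The tongs are held at 53 mm, so I'll lift.

>>> {"fn": "arm_command", "kwargs": {
  "rows": [
    [[0,0,-0.05],[0,0,0]],
    [[0,0,-0.12],[0,0,0]],
    [[0,0,-0.2],[0,0,0]],
    [[0,0,-0.28],[0,0,0]],
    [[0,0,-0.36],[0,0,0]]
  ]
}}

```text
clock: 5.3
position: [455.0, -328.1, 121.5]
ee_rot: [0.982, -0.187, -0.0, -0.0]
contact_force: [-0.4, -0.3, -1.5]
gripper_width: 53.3
grasp_force: 8.5
```

>>> {"fn": "arm_command", "kwargs": {
  "rows": [
    [[0,0,-0.08],[0,0,0]],
    [[0,0,-0.16],[0,0,0]],
    [[0,0,-0.24],[0,0,0]],
    [[0,0,-0.28],[0,0,0]],
    [[0,0,-0.28],[0,0,0]]
  ]
}}

```text
clock: 5.8
position: [456.0, -328.5, 192.0]
ee_rot: [0.982, -0.187, 0.002, 0.0]
contact_force: [0.0, -0.4, -1.6]
gripper_width: 53.5
grasp_force: 8.5
```

```bash
python3 - <<'E'
from h import *
s=arm.read_state();p=s["position"];print(s["clock"],p,s["gripper_width"],s["grasp_force"],s["contact_force"],s["wrist_torque"])
M=R.from_quat(s["ee_rot"]).as_matrix();print(M.round(3).tolist())
for n in("scene","top"):
    im,d,P=cloud(n)
    L=(P-p)@M; m=(L[...,0]>40)&(L[...,0]<140)&(abs(L[...,1])<60)&(abs(L[...,2]+10)<50)
    Q=L[m];
    for lo,hi in((50,70),(70,80),(80,100),(100,116)):
        k=Q[(Q[:,0]>lo)&(Q[:,0]<hi)]
        for sg in(1,-1):
            kk=k[k[:,1]*sg>0]
            if len(kk): print(n,lo,sg,len(kk),"y",np.percentile(kk[:,1],[5,50,95]).round(1),"ztop",np.percentile(kk[:,2],[3,50]).round(1))
    print(n,"xmax",Q[:,0].max())
cv2.imwrite("pics/s3.png",cv2.resize(cloud("scene")[0][160:340,320:560],(800,600)))
E
```

```text
5.8 [ 455.96206161 -328.52992291  192.01977646] 53.54778815716695 8.527585566043854 [ 0.03992415 -0.38010323 -1.6141225 ] [-0.04229724 -0.07023606 -0.00281882]
[[0.93, -0.367, 0.003], [-0.367, -0.93, -0.001], [0.003, -0.0, -1.0]]
scene 50 1 10 y [27.9 30.3 31.2] ztop [-33.3 -28.5]
scene 70 1 20 y [27.9 30.3 31.6] ztop [-32.6 -26.2]
scene 80 1 68 y [27.9 31.  33.1] ztop [-35.7 -25.9]
scene 100 1 37 y [30.5 32.4 33.6] ztop [-37.5 -26.8]
scene 100 -1 11 y [-33.3 -32.7 -30.6] ztop [-33.6 -22.4]
scene xmax 114.55470016596158
top 70 1 7 y [27.6 30.  31.2] ztop [-32.4 -27.8]
top 70 -1 10 y [-32.6 -31.3 -28.8] ztop [-34.3 -29.7]
top 80 1 31 y [27.5 29.5 31.7] ztop [-35.4 -28. ]
top 80 -1 32 y [-34.2 -32.1 -29.3] ztop [-35.4 -28.7]
top 100 1 18 y [28.6 30.5 32.7] ztop [-38.7 -28.1]
top 100 -1 15 y [-34.3 -33.1 -30.4] ztop [-34.9 -27.8]
top xmax 110.76752892293788
```

View pics/s3.png

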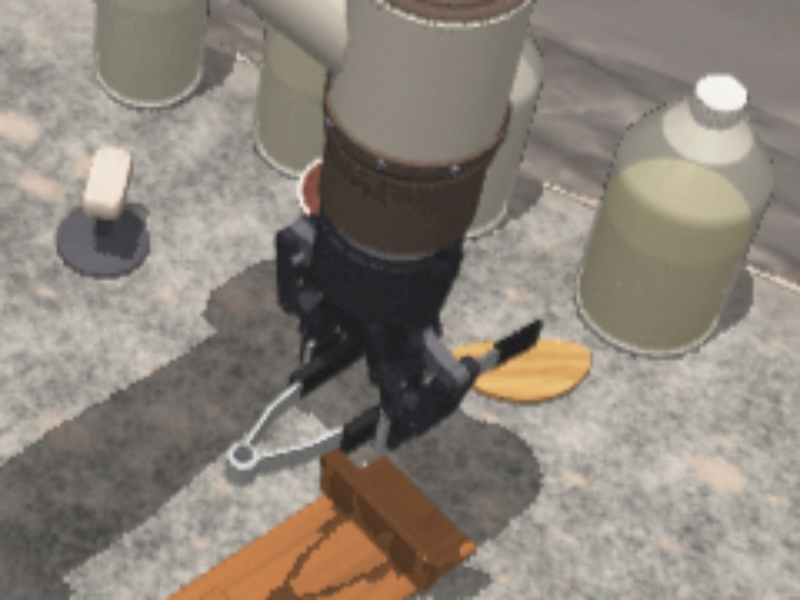

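The crop shows the tongs held level, with the pivot at (242,457) and the jaw at (520,340), clear of the rest. Next I'll move over the blank.

>>> {"fn": "arm_command", "kwargs": {
  "rows": [
    [[-0.003,-0.12,0],[0,0,-0.03]],
    [[-0.008,-0.31,0],[0,0,-0.075]],
    [[-0.011,-0.5,0],[0,0,-0.12]],
    [[-0.015,-0.69,0],[0,0,-0.165]],
    [[-0.02,-0.87,0],[0,0,-0.205]]
  ]
}}

```text
clock: 6.45
position: [530.2, -122.3, 189.0]
ee_rot: [0.991, 0.137, -0.001, -0.0]
contact_force: [0.8, -0.7, -1.5]
gripper_width: 53.3
grasp_force: 8.5
```

```bash
cat > go.py <<'E'
from h import *
import sys
tx,ty,tz,yaw=map(float,sys.argv[1:5])
s=arm.read_state();p=s["position"];M=R.from_quat(s["ee_rot"])
print(s["clock"],p.round(1),s["gripper_width"],s["grasp_force"],s["contact_force"].round(1))
a=np.radians(yaw);T=R.from_matrix(np.array([[np.cos(a),np.sin(a),0],[np.sin(a),-np.cos(a),0],[0,0,-1]]))
print("shift",(M.inv().apply(np.array([tx,ty,tz])-p)/250).round(4),"turn",((M.inv()*T).as_rotvec()/np.pi).round(4))
E
python3 go.py 541.1 -97.9 120 19.3
```

```text
6.45 [ 530.2 -122.3  189. ] 53.34490057855469 8.528283387422562 [ 0.8 -0.7 -1.5]
shift [ 0.069  -0.0819  0.276 ] turn [-0.0003  0.0008 -0.02  ]
```

>>> {"fn": "arm_command", "kwargs": {
  "rows": [
    [[0.04,-0.05,0.1],[0,0,-0.02]],
    [[0.069,-0.082,0.2],[0,0,-0.02]],
    [[0.069,-0.082,0.276],[0,0,-0.02]],
    [[0.069,-0.082,0.276],[0,0,-0.02]],
    [[0.069,-0.082,0.276],[0,0,-0.02]]
  ]
}}

```text
clock: 6.95
position: [541.4, -100.0, 120.7]
ee_rot: [0.986, 0.165, -0.001, 0.0]
contact_force: [0.2, 0.8, 0.2]
gripper_width: 52.9
grasp_force: 8.5
```

```bash
python3 go.py 541.1 -97.9 43 19.3; python3 - <<'E'
from h import *
s=arm.read_state();p=s["position"];M=R.from_quat(s["ee_rot"]).as_matrix()
for n in("scene","top"):
    im,d,P=cloud(n);L=(P-p)@M
    m=(L[...,0]>70)&(L[...,0]<140)&(abs(L[...,1])<50)&(abs(L[...,2]+22)<25);Q=L[m]
    k=(P[...,2]>66)&(P[...,2]<80)&(np.hypot(P[...,0]-632,P[...,1]+66)<45)
    for sg in(1,-1):
        q=Q[Q[:,1]*sg>10]
        if len(q):print(n,sg,len(q),"y",np.percentile(q[:,1],[5,50,95]).round(1),"xmax",q[:,0].max(),"ztop",np.percentile(q[:,2],[5,90]))
    B=L[k];print("blank in tool",len(B),np.percentile(B,[2,50,98],axis=0).round(1).tolist() if len(B) else 0)
    cv2.imwrite(f"pics/{n}4.png",im)
a=cv2.imread("pics/scene4.png")[140:290,270:470];cv2.imwrite("pics/s4.png",cv2.resize(a,(800,600)))
E
```

```text
6.95 [ 541.4 -100.   120.7] 52.89998880267441 8.530956655740738 [0.2 0.8 0.2]
shift [ 0.0022 -0.0085  0.3109] turn [-0.      0.0006 -0.0017]
scene 1 27 y [29.3 32.  33.6] xmax 112.24407073237988 ztop [-36.30762199 -20.3035279 ]
blank in tool 95 [[67.2, -14.7, 42.3], [77.9, -5.5, 47.6], [99.4, 5.8, 54.4]]
top 1 38 y [28.3 30.3 32.7] xmax 110.76396843911483 ztop [-38.10579297 -17.86206526]
top -1 32 y [-33.5 -31.6 -28.8] xmax 111.61166937429478 ztop [-38.78513296 -18.3803627 ]
blank in tool 182 [[79.1, -16.2, 41.8], [100.8, -1.6, 47.0], [123.3, 10.9, 53.6]]
```

View pics/s4.png

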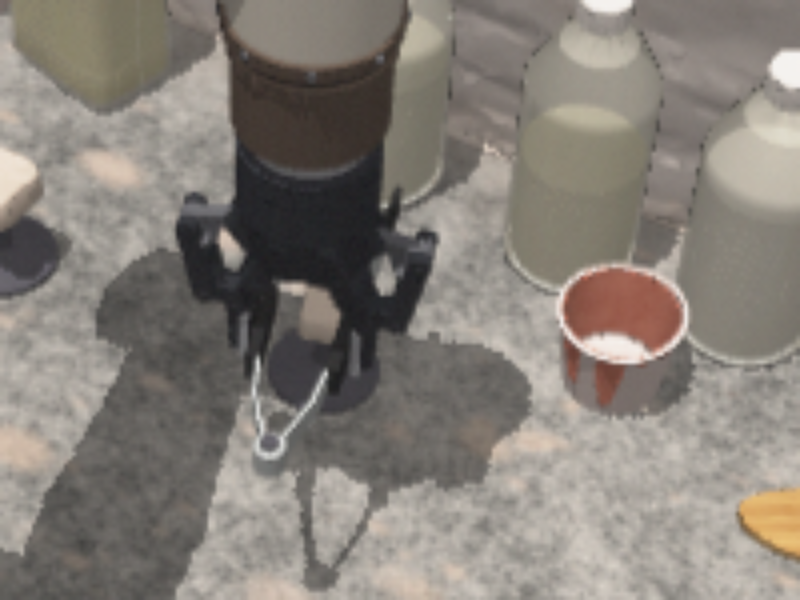

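The crop shows the tongs pointing at the blank on its stand at (320,315), with the pivot at (270,445). The depth data centres the jaws within about 2 mm, so I'll descend.

>>> {"fn": "arm_command", "kwargs": {
  "rows": [
    [[0.015,-0.008,0.02],[0,0,0]],
    [[0.015,-0.008,0.07],[0,0,0]],
    [[0.015,-0.008,0.13],[0,0,0]],
    [[0.015,-0.008,0.18],[0,0,0]],
    [[0.015,-0.008,0.18],[0,0,0]]
  ]
}}

```text
clock: 7.55
position: [542.9, -96.8, 73.9]
ee_rot: [0.986, 0.165, -0.002, -0.0]
contact_force: [-0.4, 1.1, -1.1]
gripper_width: 53.2
grasp_force: 8.5
```

>>> {"fn": "arm_command", "kwargs": {
  "rows": [
    [[0,0,0.03],[0,0,0]],
    [[0,0,0.07],[0,0,0]],
    [[0,0,0.11],[0,0,0]],
    [[0,0,0.13],[0,0,0]],
    [[0,0,0.13],[0,0,0]]
  ]
}}

```text
clock: 8.05
position: [543.9, -96.8, 42.7]
ee_rot: [0.986, 0.165, -0.001, -0.0]
contact_force: [0.6, 0.0, -1.7]
gripper_width: 52.7
grasp_force: 8.5
```

```bash
python3 go.py 543 -97 43 19.3; python3 - <<'E'
from h import *
s=arm.read_state();p=s["position"];M=R.from_quat(s["ee_rot"]).as_matrix()
im,d,P=cloud("top");L=(P-p)@M
m=(L[...,0]>65)&(L[...,0]<140)&(abs(L[...,1])<50)&(abs(L[...,2]+22)<25)
Q=L[m]
for lo,hi in((-45,-24),(-24,20),(20,45)):
    q=Q[(Q[:,1]>lo)&(Q[:,1]<hi)];print(len(q),np.percentile(q,[3,50,97],axis=0).round(1).tolist())
cv2.imwrite("pics/t5.png",cv2.resize(im[180:255,300:400],(800,600),interpolation=cv2.INTER_CUBIC))
E
```

```text
8.05 [543.9 -96.8  42.7] 52.73239155293846 8.529753684997559 [ 0.6  0.  -1.7]
shift [-0.0036 -0.0005 -0.0011] turn [-0.0002  0.0007 -0.0018]
27 [[78.4, -33.9, -41.1], [93.7, -31.8, -33.2], [110.3, -29.2, -18.8]]
226 [[70.9, -14.4, -36.3], [95.3, -0.4, -31.0], [119.7, 12.8, -22.4]]
33 [[72.7, 27.6, -40.4], [91.6, 30.0, -30.4], [109.7, 33.1, -15.1]]
```

View pics/t5.png

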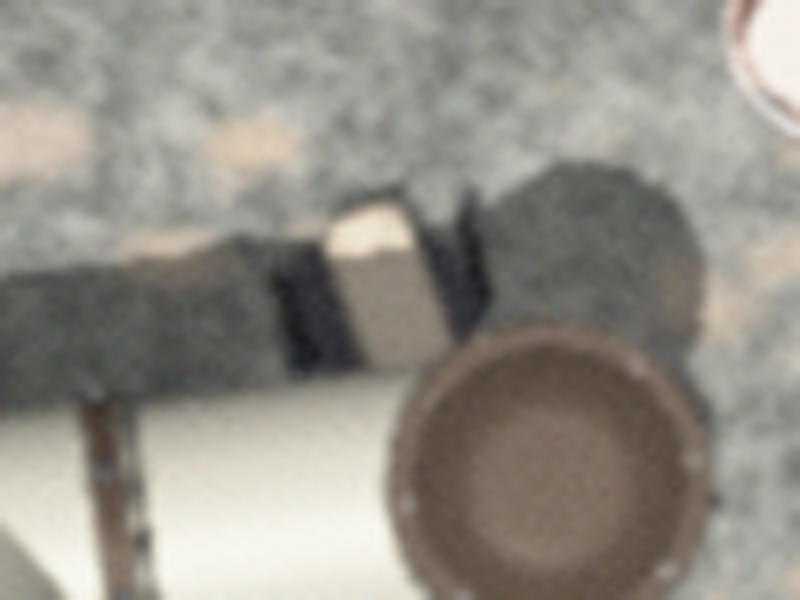

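The top crop shows the blank at (385,290), lying between the two jaws at (315,310) and (475,250), centred and clear of both. I'll close the tongs in stages.

>>> {"fn": "arm_command", "kwargs": {
  "rows": [
    [[0,0,0],[0,0,0]],
    [[0,0,0],[0,0,0]],
    [[0,0,0],[0,0,0]]
  ],
  "grip": 0.52
}}

```text
clock: 8.4
position: [544.9, -96.7, 44.2]
ee_rot: [0.986, 0.165, 0.0, 0.0]
contact_force: [0.5, -0.3, -1.6]
gripper_width: 44.7
grasp_force: 12.9
```

>>> {"fn": "arm_command", "kwargs": {
  "rows": [
    [[0,0,0],[0,0,0]],
    [[0,0,0],[0,0,0]],
    [[0,0,0],[0,0,0]]
  ],
  "grip": 0.47
}}

```text
clock: 8.7
position: [544.7, -96.7, 43.9]
ee_rot: [0.986, 0.165, 0.0, 0.0]
contact_force: [1.1, 0.3, -1.4]
gripper_width: 40.3
grasp_force: 14.6
```

>>> {"fn": "arm_command", "kwargs": {
  "rows": [
    [[0,0,0],[0,0,0]],
    [[0,0,0],[0,0,0]],
    [[0,0,0],[0,0,0]],
    [[0,0,0],[0,0,0]],
    [[0,0,0],[0,0,0]]
  ],
  "grip": 0.35
}}

```text
clock: 9.2
position: [544.7, -96.7, 43.9]
ee_rot: [0.986, 0.165, 0.0, 0.0]
contact_force: [-0.9, 0.1, -1.2]
gripper_width: 38.9
grasp_force: 60.1
```

>>> {"fn": "arm_command", "kwargs": {
  "rows": [
    [[0,0,-0.02],[0,0,0]],
    [[0,0,-0.05],[0,0,0]],
    [[0,0,-0.09],[0,0,0]],
    [[0,0,-0.13],[0,0,0]],
    [[0,0,-0.16],[0,0,0]]
  ]
}}

```text
clock: 9.7
position: [545.0, -96.7, 85.3]
ee_rot: [0.986, 0.165, 0.001, 0.0]
contact_force: [0.3, 0.1, -2.4]
gripper_width: 38.9
grasp_force: 60.4
```

>>> {"fn": "arm_command", "kwargs": {
  "rows": [
    [[0,0,-0.1],[0,0,0]],
    [[0,0,-0.2],[0,0,0]],
    [[0,0,-0.32],[0,0,0]],
    [[0,0,-0.42],[0,0,0]],
    [[0,0,-0.48],[0,0,0]]
  ]
}}

```text
clock: 10.2
position: [545.3, -96.8, 207.0]
ee_rot: [0.986, 0.165, 0.002, 0.0]
contact_force: [0.2, 0.6, -2.3]
gripper_width: 38.7
grasp_force: 60.7
```

```bash
python3 - <<'E'
from h import *
s=arm.read_state();p=s["position"];M=R.from_quat(s["ee_rot"]).as_matrix()
print(s["clock"],p,s["gripper_width"],s["grasp_force"],s["contact_force"],s["joints"].round(2))
im,d,P=cloud("top");L=(P-p)@M
m=(L[...,0]>65)&(L[...,0]<140)&(abs(L[...,1])<50)&(abs(L[...,2]+22)<35)
Q=L[m]
for lo,hi in((-30,-15),(-13,13),(15,30)):
    q=Q[(Q[:,1]>lo)&(Q[:,1]<hi)];print(len(q),np.percentile(q,[3,50,97],axis=0).round(1).tolist())
cv2.imwrite("pics/t6.png",im[0:480,0:640])
im,d,S=cloud("scene")
for A in(P,S):
  for z0 in(76,80):
    k=(A[...,2]>z0)&(A[...,2]<88)&(np.hypot(A[...,0]-590,A[...,1]-385)<150)
    Q=A[k][:,:2];print("bowl",np.percentile(Q,[1,99],axis=0).round(1).tolist(),len(Q))
E
```

```text
10.2 [545.28617295 -96.7845601  206.96162865] 38.69318128045736 60.72773619554937 [ 0.2067062   0.57321824 -2.3388608 ] [ 0.12  0.28 -0.21  0.   -1.08  1.78]
34 [[77.9, -18.8, -34.9], [94.6, -17.3, -28.5], [110.1, -15.4, -12.8]]
237 [[73.1, -12.3, -34.5], [95.7, 0.1, -29.3], [119.1, 12.2, -23.6]]
32 [[73.2, 15.1, -34.3], [90.8, 16.7, -29.1], [110.1, 18.7, -15.1]]
bowl [[480.8, 271.3], [723.9, 468.8]] 806
bowl [[479.4, 271.0], [729.9, 468.5]] 425
bowl [[480.0, 270.3], [729.0, 471.8]] 717
bowl [[479.4, 269.6], [732.4, 472.7]] 326
```

View pics/t6.png

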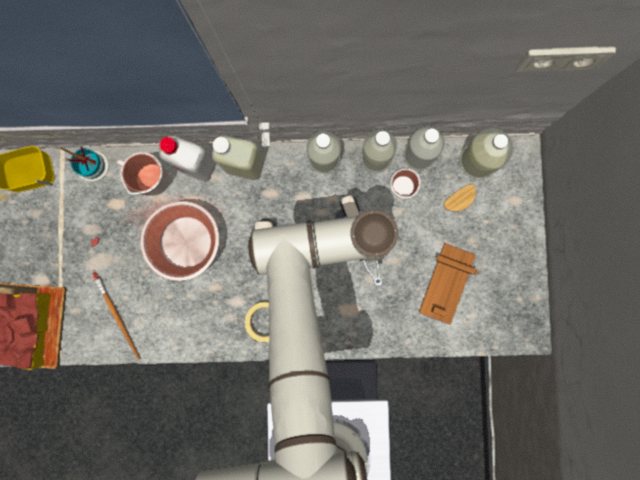

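The top view shows the narrow blank held in the jaws at (349,205) and off its stand. The bowl is centred near (181,240), about (581,370) in world coordinates. I'll carry the blank there at constant height and yaw.

>>> {"fn": "arm_command", "kwargs": {
  "rows": [
    [[0.01,-0.05,0],[0,0,0]],
    [[0.03,-0.14,0],[0,0,0]],
    [[0.055,-0.26,0],[0,0,0]],
    [[0.085,-0.4,0],[0,0,0]],
    [[0.115,-0.54,0],[0,0,0]]
  ]
}}

```text
clock: 10.8
position: [526.4, 41.6, 202.2]
ee_rot: [0.986, 0.165, -0.002, 0.0]
contact_force: [0.3, 0.2, -2.4]
gripper_width: 38.8
grasp_force: 60.7
```

>>> {"fn": "arm_command", "kwargs": {
  "rows": [
    [[0.03,-0.14,0],[0,0,0]],
    [[0.06,-0.28,0],[0,0,0]],
    [[0.09,-0.42,0],[0,0,0]],
    [[0.12,-0.56,0],[0,0,0]],
    [[0.15,-0.7,0],[0,0,0]]
  ]
}}

```text
clock: 11.3
position: [504.7, 219.4, 202.2]
ee_rot: [0.986, 0.165, -0.002, 0.001]
contact_force: [0.9, -0.9, -1.5]
gripper_width: 39.1
grasp_force: 60.7
```

>>> {"fn": "arm_command", "kwargs": {
  "rows": [
    [[0.03,-0.14,0],[0,0,0]],
    [[0.06,-0.27,0],[0,0,0]],
    [[0.08,-0.37,0],[0,0,0]],
    [[0.095,-0.44,0],[0,0,0]],
    [[0.1,-0.47,0],[0,0,0]]
  ]
}}

```text
clock: 11.8
position: [490.7, 338.5, 202.4]
ee_rot: [0.986, 0.166, -0.001, 0.001]
contact_force: [-0.6, 0.2, -3.2]
gripper_width: 39.0
grasp_force: 60.7
```

```bash
cat > chk.py <<'E'
from h import *
s=arm.read_state();p=s["position"];M=R.from_quat(s["ee_rot"]).as_matrix()
im,d,P=cloud("top");L=(P-p)@M
m=(L[...,0]>65)&(L[...,0]<140)&(abs(L[...,1])<13)&(abs(L[...,2]+22)<35)
print("blank tool",np.percentile(L[m],[3,97],axis=0).round(1).tolist(),"world",np.median(P[m],axis=0).round(1), P[m][:,2].min())
for A in(P,cloud("scene")[2]):
    k=(A[...,2]>76)&(A[...,2]<88)&(np.hypot(A[...,0]-581,A[...,1]-370)<125)
    Q=A[k][:,:2];print("bowl",np.percentile(Q,[1,99],axis=0).round(1).tolist(),len(Q))
cv2.imwrite("pics/t7.png",cv2.resize(im[120:330,80:360],(800,600)))
E
python3 go.py 489.5 338 207 19.3; python3 chk.py
```

```text
11.8 [490.7 338.5 202.4] 39.006472140556085 60.741210551932454 [-0.6  0.2 -3.2]
shift [-0.0054  0.0002 -0.0183] turn [ 0.0003  0.0007 -0.0012]
blank tool [[66.6, -11.4, -34.5], [119.4, 12.4, -22.0]] world [578.8 368.8 230.7] 216.30450324343997
bowl [[481.3, 271.0], [680.2, 469.9]] 585
bowl [[479.2, 269.2], [679.9, 467.4]] 536
```

>>> {"fn": "arm_command", "kwargs": {
  "rows": [
    [[0,0,0],[0,0,0]],
    [[0,0,0],[0,0,0]],
    [[0,0,0],[0,0,0]],
    [[0,0,0],[0,0,0]],
    [[0,0,0],[0,0,0]]
  ]
}}

```text
clock: 12.4
position: [491.9, 336.8, 204.0]
ee_rot: [0.986, 0.165, 0.0, -0.0]
contact_force: [-0.2, -0.2, -2.4]
gripper_width: 38.7
grasp_force: 60.7
```

```bash
python3 chk.py; python3 -c "
from h import *
print(arm.read_state()['joint_vel'].round(3))
a=cloud('top')[0][120:330,80:360];cv2.imwrite('pics/t8.png',cv2.resize(a,(800,600)))"
```

```text
blank tool [[66.4, -11.9, -33.3], [119.5, 11.7, -22.8]] world [578.7 367.1 232.6] 214.4581206760497
bowl [[482.6, 271.0], [680.2, 468.7]] 573
bowl [[479.7, 269.6], [679.8, 467.6]] 531
[ 0.001  0.003  0.    -0.001  0.001 -0.001]
```

View pics/t8.png

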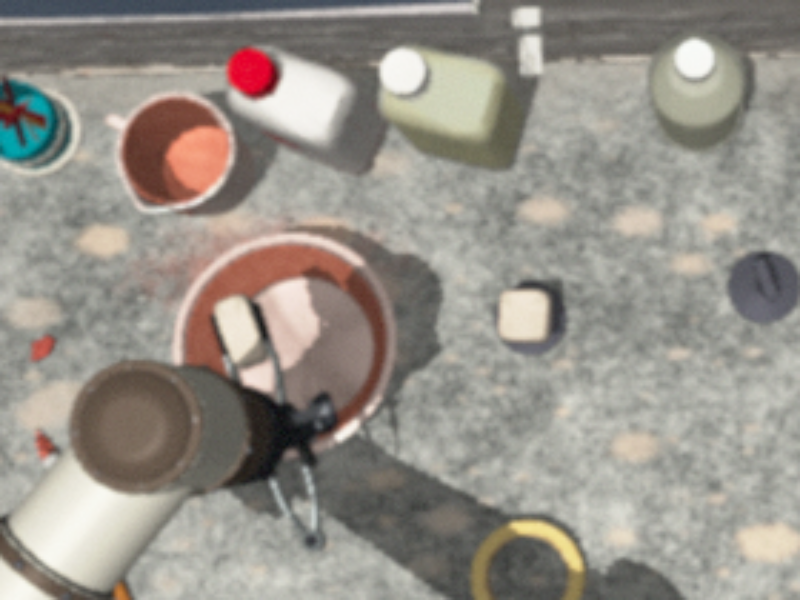

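The top crop shows the blank in the jaws at (240,330) above the bowl; its offset there is height parallax, and depth puts it within about 3 mm of the bowl centre. The square blank at (525,315) has not moved.

```bash
python3 -c "
from bench import arm
print(arm.job_done())"
```

```text
the job is handed in; nothing more can be done
None
```

The job is handed in at about 13 s: the tongs hold the narrow blank still over the middle of the bowl, with its underside about 13 cm above the rim. The square blank and the bowl have not moved.

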